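# Book in an order at the pastry stall

### The job

Book in the order: stand every jar on its own spot at the scan station, turned so that its code patch squarely faces the scanner block, and seat every pastry carton flat and square, fully down in its own pocket of the wooden rest. When the whole order is in place, press the green key fully down and let it go; then set every jar and carton back upright on the grey customer mat, disturbing nothing else on the counter.

Things in the scene. Friction and masses are not known exactly. Their poses are not given: they have to be found in the camera images.
- jar_red: preserve jar with dark red contents and a brass lid, 58 mm across, 70 mm tall, 0.22 kg; origin at the centre of its underside, z up. Its +x side has the code patch (white paper, black bars, 70 degrees wide, 10 to 44 mm above the foot); a 12 mm wide white seal strip runs over the lid from centre to rim on that same side. May be absent.
- jar_amber: preserve jar with amber contents and a brass lid, 58 mm across, 70 mm tall, 0.22 kg; origin at the centre of its underside, z up. Its +x side has the code patch (white paper, black bars, 70 degrees wide, 10 to 44 mm above the foot); a 12 mm wide white seal strip runs over the lid from centre to rim on that same side. May be absent.
- jar_purple: preserve jar with purple contents and a brass lid, 58 mm across, 70 mm tall, 0.22 kg; origin at the centre of its underside, z up. Its +x side has the code patch (white paper, black bars, 70 degrees wide, 10 to 44 mm above the foot); a 12 mm wide white seal strip runs over the lid from centre to rim on that same side. May be absent.
- jar_red_mark (a point): middle of the code patch of jar_red, on the jar's surface, 29 mm from its axis along its +x, 30 mm above its foot
- jar_amber_mark (a point): middle of the code patch of jar_amber, on the jar's surface, 29 mm from its axis along its +x, 30 mm above its foot
- jar_purple_mark (a point): middle of the code patch of jar_purple, on the jar's surface, 29 mm from its axis along its +x, 30 mm above its foot
- carton0: white flat pastry carton with a brown picture on top, a stiff box 100 mm (x) by 60 mm (y) by 45 mm tall; origin at the centre of its underside. About 0.15 kg; grip it across its 60 mm width. May be absent.
- carton1: white flat pastry carton with a brown picture on top, a stiff box 100 mm (x) by 60 mm (y) by 45 mm tall; origin at the centre of its underside. About 0.15 kg; grip it across its 60 mm width. May be absent.
- station: fixed scan station: aluminium plate 8 mm thick, x -70 to 90, y -150 to 200 mm, origin on the table. Along its +x edge a long black scanner block (x 40 to 90, y -140 to 190 mm, top 68 mm above the table), its red window looking to -x, at the row of spots (x = -20 mm). A jar faces it squarely when the jar's +x points along the station's +x.
- spot0 (a point): centre, on the plate's top 8 mm above the table, of a round dark-green jar spot with a white rim (74 mm across) at station y = -110 mm; room for one jar, 60 mm from the scanner's window
- spot1 (a point): centre, on the plate's top 8 mm above the table, of a round dark-green jar spot with a white rim (74 mm across) at station y = 0 mm; room for one jar, 60 mm from the scanner's window
- spot2 (a point): centre, on the plate's top 8 mm above the table, of a round dark-green jar spot with a white rim (74 mm across) at station y = 110 mm; room for one jar, 60 mm from the scanner's window
- rest: fixed wooden carton rest 130 mm (x) by 205 mm (y), 16 mm tall, origin at the centre of its underside, with two rectangular pockets side by side along y, each with a green floor
- pocket0 (a point): centre of the floor, 6 mm above the table, of a pocket 106 mm (along the rest's x) by 66 mm (along its y) and 10 mm deep, at rest y = -57.5 mm; takes one carton lengthwise, either way round, 3 mm play on each side
- pocket1 (a point): centre of the floor, 6 mm above the table, of a pocket 106 mm (along the rest's x) by 66 mm (along its y) and 10 mm deep, at rest y = 57.5 mm; takes one carton lengthwise, either way round, 3 mm play on each side
- mat: grey customer mat, a thin fixed sheet (1 mm, as good as flush with the table), 120 mm (x) by 700 mm (y), origin at its centre on the table; the order waits on or by it at the start and goes back onto it, each thing standing with its centre over the mat
- read_key (a joint): green push key of the station: 0 up, 0.006 m fully down; springs back; fully down takes 5 N
- read_key_top (a point): centre of the top of the green key (28 mm across, in a black housing), at the station's +y end (station x = -20, y = 172 mm); press straight down
- mug: blue mug, 76 mm across, 80 tall; loose bystander, origin at the centre of its underside
- biscuit_tin: red tin, 100 mm across, 60 tall; loose bystander, origin at the centre of its underside
- shaker: amber shaker 52 mm across, 110 tall; loose bystander, origin at the centre of its underside
- spice_pot: small white pot with a black cap, 40 mm across, 60 tall; loose bystander, origin at the centre of its underside
Things that resemble listed ones, but are neither listed nor needed, are in the scene too. What is shaped like the jar_amber but blue or pink is not meant.

How it is judged:
By the outcome, as a careful person would: the job done as asked, in the order asked, and still so for the second after the job is handed in, with the robot touching nothing.
Of jar_red, jar_amber, jar_purple only 2 to 3 are there at a start; the rules pass over those that are not, and their reading is None.
Of carton0, carton1 only 1 to 2 are there at a start; the rules pass over those that are not, and their reading is None.
At some moment in a run one of jar_red, jar_amber, jar_purple, carton0, carton1 may be knocked a few centimetres aside while the robot is not near it.
It also fails if it takes over 210 s, if anything falls off the work surface, if the arm or the gripper's body presses on something with over 40 N, if the wrist force passes 120 N, or if a joint passes its speed limit or range.

### The arm

A 6-joint arm with a two-finger parallel gripper is mounted at the origin on the work surface. World frame = base frame: x ahead of the robot, y to its left, z up, the work surface at z = 0. Lengths are in m, angles in degrees, forces in N, time in s.
With the tool pointing down it reaches from about 0.325 to 0.775 m from the base axis. Payload 5.5 kg.
Tool frame: the origin (TCP) lies at the centre of the arm's flange, where the gripper is bolted on; the fingertips stand 182 mm ahead of it and the grasp point (between the pads) lies 163 mm ahead of it; z points along the fingers, y is the line along which they close (so a half turn about z gives the same grasp; the last joint's range is limited). The gripper opens to 88 mm and grips with 3 to 60 N. Pads are 20 mm wide; open, the fingers measure 115 mm over their backs; the gripper's body (75 mm by 178 mm) begins 61 mm behind the grasp point.
Start: joints at [63.73, 5.22, 70.514, -0, 104.267, -3.249], TCP at [0.235, 0.552, 0.405] pointing down, gripper open.
Joint ranges: [-164.24, 164.24], [-49.07, 125.15], [9.68, 141.18], [-86.29, 266.29], [3.28, 154.24], [-151.56, 151.56]. Speed limits (degrees/s): [147.25, 147.25, 172.46, 180, 180, 180].

### API

Orientations are given as [roll, pitch, yaw] about the fixed x, y, z axes, in that order (R = Rz(yaw) Ry(pitch) Rx(roll)).
In Python, from station import r gives the robot as it stands. The module is installed in compiled form; this text tells all that it offers. Calls block until the motion is done:
- r.reach(position, orientation): joint-space move of the TCP to a pose.
- r.servo_line(position, rotation=None, speed=0.15): straight line of the TCP; rotation=None keeps the orientation; speed is the mean speed in m/s.
- r.move_joints(angles): joint-space move.
- r.let_go() and r.grab(squeeze=None): open the fingers fully, or close them until they stop; squeeze is the grip in N (None keeps the last).
- r.wait(seconds).
- r.inverse_kinematics(position, orientation): joint angles nearest the present ones, or None.
- r.sense(): the state.
- r.snapshot(name): name is "scene" or "top" or "wrist"; returns a dict with "frame" (420x560x3 uint8, red, green, blue), "fx", "fy", "cx", "cy" (pixels), "R" (3x3) and "t" (3): a world point X has camera coordinates R X + t. Camera axes: x right, y down, z forward; pixel columns grow to the right and rows downward; lengths in m; the calibration is good to about 2 mm. The wrist camera is an equidistant fisheye: a pixel r from the principal point sees the ray r / f radians off the axis. A picture is of the moment at which its call begins. There is no depth.
A pose or a line that the arm cannot do raises r.IKError and nothing moves.
- r.hand_in(): hands the job in; it is judged then, once.
The state is a dict: "clock": time; "joints": joint angles; "joint_vel": joint speeds; "joint_torque": joint torques, N m; "tcp_pos": TCP position; "orientation": TCP orientation; "contact_force": force on the tool from outside, world axes, zero at the start; "torque": the same for the moment, N m; "opening": finger opening in m; "gripper_force": force on a finger pad.
Only numpy, scipy, OpenCV 4.12 (cv2) and the standard library are available. Lean on these libraries where they do the work, as an engineer would, in place of code of your own. Each camera call takes 0.05 s, during which the arm holds its last target. There are 200 camera calls.

## Working session

There is one attempt and no reset: what is moved stays moved. The work goes in short steps, each a Python script; the robot and the scene stay as the last script left them, time stands still between calls to the robot, and variables do not carry over. Pictures are saved under pics/ and viewed, at most 14 in all, crops included, and the job is handed in when it is done.

```bash
mkdir -p pics
cat > h.py <<'E'
import numpy as np, cv2
from station import r
def snap(name,fn):
    s=r.snapshot(name); cv2.imwrite(f'pics/{fn}.png',cv2.cvtColor(s['frame'],cv2.COLOR_RGB2BGR))
    np.savez(f'pics/{fn}.npz',**s); return s
E
python3 - <<'E'
from h import *
for n in('scene','top'):
    s=snap(n,n+'0'); print(n,s['fx'],s['cx'],s['cy'],-s['R'].T@s['t'],s['R'].round(3).tolist())
print(r.sense())
E
```

```text
scene 456.43211668849835 279.8246786513938 208.7452472340635 [1.15081835 0.58754059 0.66069369] [[-0.637, 0.771, 0.002], [0.41, 0.341, -0.846], [-0.652, -0.538, -0.534]]
top 425.88420957103915 279.6177948842062 220.39507718194272 [0.35876171 0.00924265 1.2745578 ] [[0.025, -0.999, 0.029], [-0.998, -0.027, -0.056], [0.057, -0.027, -0.998]]
{'clock': 0.1, 'joints': array([ 6.37305938e+01,  5.25825670e+00,  7.05736722e+01,  6.98802204e-04,
        1.04266844e+02, -3.24913737e+00]), 'joint_vel': array([ 0.01648119, -0.07542757, -0.15532756, -0.0419693 ,  0.09024589,
       -0.02810626]), 'joint_torque': array([ 2.46544252e-03, -4.47855306e+01, -4.07569242e+01,  7.00602424e-02,
        2.84525345e-02, -1.14615336e-04]), 'tcp_pos': array([0.23466143, 0.55226486, 0.40363819]), 'orientation': array([-1.79901424e+02, -6.27467383e-03,  1.56979897e+02]), 'contact_force': array([ 0.64978949,  0.85191149, -0.5394218 ]), 'torque': array([0.00981839, 0.0545334 , 0.02886259]), 'gripper_force': 0.0, 'opening': 0.08791654662508841}
```

View pics/top0.png

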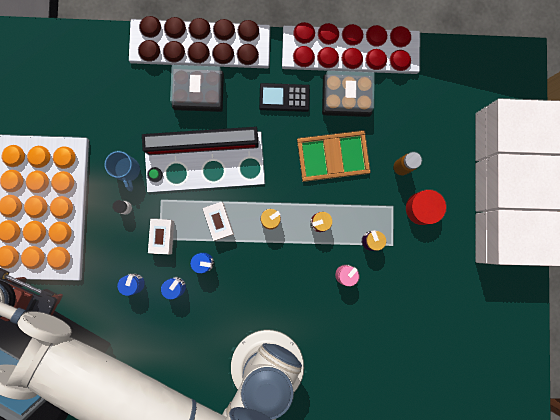

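View pics/scene0.png

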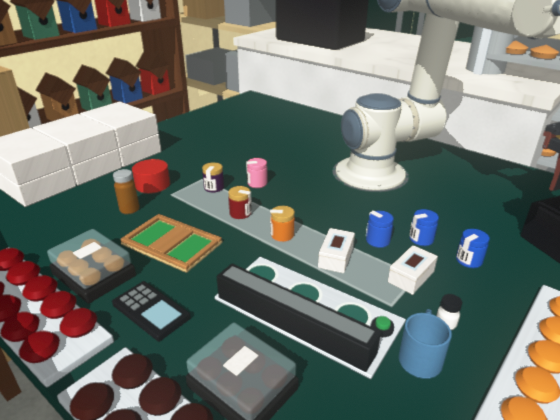

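Top view: amber jar (271,218), red (321,221) and purple (376,240). Cartons are at (218,221) and (160,237), the station spots at (251,168), (213,171) and (176,173), the key at (154,174) and the rest at (334,156). The blue and pink jars are decoys. All three jars and both cartons are present.

```bash
cat >> h.py <<'E'
def p2w(s,uv,z,fish=False):
    uv=np.atleast_2d(np.asarray(uv,float)); d=np.c_[(uv[:,0]-s['cx'])/s['fx'],(uv[:,1]-s['cy'])/s['fy'],np.ones(len(uv))]
    if fish:
        th=np.hypot(d[:,0],d[:,1]); k=np.sinc(th/np.pi); d=np.c_[d[:,0]*k,d[:,1]*k,np.cos(th)]
    R=s['R'];c=-R.T@s['t']; w=d@R; return (c+w*((z-c[2])/w[:,2])[:,None])
def w2p(s,X,fish=False):
    c=np.atleast_2d(X)@s['R'].T+s['t']
    if fish:
        rr=np.hypot(c[:,0],c[:,1]); th=np.arctan2(rr,c[:,2]); k=th/np.maximum(rr,1e-9)
        return np.c_[c[:,0]*k*s['fx']+s['cx'],c[:,1]*k*s['fy']+s['cy']]
    return np.c_[c[:,0]/c[:,2]*s['fx']+s['cx'],c[:,1]/c[:,2]*s['fy']+s['cy']]
def ortho(s,x0,x1,y0,y1,z,res,fish):
    "rectified view of plane z: rows go down with -x, cols right with -y (as top view)"
    xs=np.arange(x1,x0,-res); ys=np.arange(y1,y0,-res); X,Y=np.meshgrid(xs,ys,indexing='ij')
    p=w2p(s,np.c_[X.ravel(),Y.ravel(),np.full(X.size,z)],fish).reshape(X.shape+(2,)).astype(np.float32)
    return cv2.remap(s['frame'],p[...,0],p[...,1],cv2.INTER_CUBIC)
E
python3 - <<'E'
from h import *
s=dict(np.load('pics/top0.npz'))
for n,p,z in [('amber',(271,218),.07),('red',(321,221),.07),('pur',(376,240),.07),('c0',(218,221),.045),('c1',(160,237),.045),('s0',(251,168),.008),('s1',(213,171),.008),('s2',(176,173),.008),('key',(154,174),.02),('rest',(334,156),.016),('blue',(201,263),.07),('mug',(119,165),.08),('spice',(123,208),.06),('mat',(161,200),0),('mat',(161,241),0),('mat',(393,206),0),('mat',(393,245),0)]: print(n,p2w(s,p,z).round(3))
r.reach([.44,.12,.5],[180,0,90])
w=snap('wrist','w0'); print(w['fx'],w['cx'],w['cy'],-w['R'].T@w['t'],w['R'].round(3).tolist(),r.sense()['orientation'],r.sense()['joints'],r.sense()['clock'])
o=cv2.resize(w['frame'],None,fx=1.4,fy=1.4); cv2.imwrite('pics/w0b.png',o[...,::-1])
E
```

```text
amber [[0.434 0.001 0.07 ]]
red [[ 0.429 -0.141  0.07 ]]
pur [[ 0.379 -0.299  0.07 ]]
c0 [[0.423 0.153 0.045]]
c1 [[0.372 0.317 0.045]]
s0 [[0.586 0.064 0.008]]
s1 [[0.574 0.177 0.008]]
s2 [[0.564 0.287 0.008]]
key [[0.557 0.349 0.02 ]]
rest [[ 0.628 -0.183  0.016]]
blue [[0.302 0.194 0.07 ]]
mug [[0.57  0.431 0.08 ]]
spice [[0.452 0.421 0.06 ]]
mat [[0.483 0.33  0.   ]]
mat [[0.361 0.325 0.   ]]
mat [[ 0.485 -0.368  0.   ]]
mat [[ 0.367 -0.369  0.   ]]
325.19226210127806 284.4963454577988 208.5616468014295 [0.4393598  0.19724208 0.4791368 ] [[1.0, 0.001, -0.001], [0.002, -0.96, 0.281], [-0.001, -0.281, -0.96]] [-1.79963615e+02 -4.24120717e-03  9.00985590e+01] [ 1.10669597e+01 -1.42720931e+01  7.92224482e+01  1.22411491e-02
  1.15084558e+02  1.09735856e+01] 1.925
```

View pics/w0b.png

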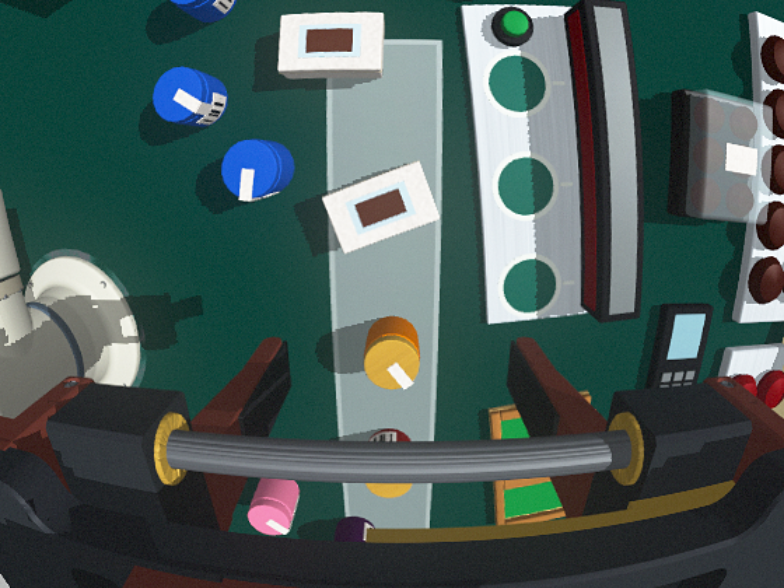

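The wrist picture is sharp at about 1.4 mm per pixel, so I'll take near-overhead wrist shots of each area and rectify them.

```bash
cat >> h.py <<'E'
def reach(p,yaw):
    "tool down, yaw or yaw+180, whichever keeps joint 6 moderate"
    best=None
    for y in (yaw,yaw+180,yaw-180):
        y=(y+180)%360-180
        q=r.inverse_kinematics(p,[180,0,y])
        if q is not None and (best is None or abs(q[5])<abs(best[0][5])): best=(q,y)
    r.move_joints(best[0]); return best[1]
def look(x,y,z,fn):
    r.reach([x,y-.077,z],[180,0,90]); return snap('wrist',fn)
E
python3 - <<'E'
from h import *
L=[('st',.55,.2,.42),('ca',.40,.235,.42),('am',.43,.0,.36),('re',.41,-.22,.42),('rest',.60,-.18,.38)]
S={}
for n,x,y,z in L:
    try: S[n]=look(x,y,z,n)
    except r.IKError as e: print(n,e)
print(r.sense()['clock'])
def pan(n,x,y,z,h): return ortho(S[n],x-h,x+h,y-h,y+h,z,2*h/266,True)[:266,:266]
P=[pan('st',.57,.2,.008,.17),pan('ca',.40,.235,.045,.14),pan('am',.434,0,.07,.06),pan('re',.429,-.141,.07,.06),pan('re',.379,-.299,.07,.06),pan('rest',.628,-.183,.016,.13)]
cv2.imwrite('pics/mos.png',np.vstack([np.hstack(P[:3]),np.hstack(P[3:])])[...,::-1])
E
```

```text
6.1333
```

View pics/mos.png

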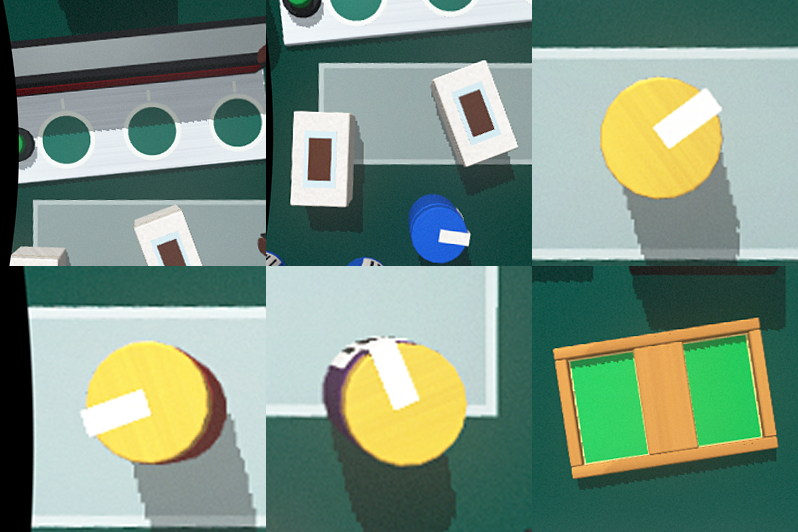

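The panels show clean lids with strips, both cartons, three spots and the rest with green pockets. Next I'll detect all of these numerically.

```bash
cat >> h.py <<'E'
RES=.0005
def patch(s,x,y,z,h):
    o=ortho(s,x-h,x+h,y-h,y+h,z,RES,True); return o,cv2.cvtColor(o,cv2.COLOR_RGB2HSV)
def topw(c,x,y,h): return np.array([x+h-c[1]*RES,y+h-c[0]*RES])   # (col,row)->world
def big(m,near=None):
    m=m.astype(np.uint8); n,l,st,ce=cv2.connectedComponentsWithStats(m)
    i=1+np.argmax(st[1:,4]); return (l==i).astype(np.uint8),ce[i]
def jar(s,x,y,base=0,h=.06):
    o,v=patch(s,x,y,.07+base,h); H,S,V=v[...,0],v[...,1],v[...,2]
    m,_=big((H>17)&(H<32)&(S>100)&(V>120))
    c=max(cv2.findContours(m,0,1)[0],key=cv2.contourArea); (cx,cy),R=cv2.minEnclosingCircle(c)
    yy,xx=np.indices(m.shape); w=(S<60)&(V>190)&(np.hypot(xx-cx,yy-cy)<.9*R); ce=np.array([xx[w].mean(),yy[w].mean()])
    p=topw((cx,cy),x,y,h); d=topw(ce,x,y,h)-p
    return p,np.degrees(np.arctan2(d[1],d[0])),R*RES,np.hypot(*d),w.sum()*RES**2
def rect(m,x,y,h):
    c=cv2.convexHull(np.argwhere(m)[:,::-1].astype(np.int32)); b=cv2.boxPoints(cv2.minAreaRect(c))
    w=np.array([topw(q,x,y,h) for q in b]); e=[w[1]-w[0],w[2]-w[1]]; return w.mean(0),e
def carton(s,x,y,base=0,h=.07):
    o,v=patch(s,x,y,.045+base,h); H,S,V=v[...,0],v[...,1],v[...,2]
    m,_=big(((H<15)|(H>170))&(S>80)&(V<140)&(V>40))
    p,e=rect(m,x,y,h); e=sorted(e,key=np.linalg.norm); L=e[1]
    return p,(np.degrees(np.arctan2(L[1],L[0]))+90)%180-90,[np.linalg.norm(k).round(4) for k in e]
def spot(s,x,y,h=.05):
    o,v=patch(s,x,y,.008,h); m,ce=big((v[...,1]>100)&(np.hypot(*(np.indices(v.shape[:2])-h/RES))<40e-3/RES))
    (a,b),R=cv2.minEnclosingCircle(max(cv2.findContours(m,0,1)[0],key=cv2.contourArea)); return topw((a,b),x,y,h),topw(ce,x,y,h),R*RES
def rest(s,x,y,h=.135):
    o,v=patch(s,x,y,.016,h); H,S,V=v[...,0],v[...,1],v[...,2]
    m=((H>7)&(H<25)&(S>90)&(V>90)).astype(np.uint8); m=cv2.morphologyEx(m,cv2.MORPH_OPEN,np.ones((5,5))); m,_=big(m)
    p,e=rect(m,x,y,h); e=sorted(e,key=np.linalg.norm); L=e[0]
    return p,(np.degrees(np.arctan2(L[1],L[0]))+90)%180-90,[np.linalg.norm(k).round(4) for k in e]
E
python3 - <<'E'
from h import *
S={n:dict(np.load(f'pics/{n}.npz')) for n in('st','ca','am','re','rest')}
print('am',jar(S['am'],.434,0)); print('re',jar(S['re'],.429,-.141)); print('pu',jar(S['re'],.379,-.299))
for x,y in((.423,.153),(.372,.317)): print(carton(S['ca'],x,y))
sp=[spot(S['st'],x,y) for x,y in((.586,.064),(.574,.177),(.564,.287))]
for q in sp: print(q)
d=sp[2][0]-sp[0][0]; print(np.linalg.norm(d),np.degrees(np.arctan2(d[1],d[0]))-90)
print('rest',rest(S['rest'],.628,-.183))
E
```

```text
am (array([0.43177632, 0.00194737]), np.float64(-52.86036383273864), 0.027552394866943358, np.float64(0.012293565077606901), np.float64(0.00030199999999999997))
re (array([ 0.42729509, -0.14787975]), np.float64(105.91876531221898), 0.027967824935913085, np.float64(0.012843884432821145), np.float64(0.00029925))
pu (array([ 0.37682072, -0.30107319]), np.float64(17.756884547048305), 0.028370695114135744, np.float64(0.012263112589073038), np.float64(0.00032225))
(array([0.4211952 , 0.15372945], dtype=float32), np.float32(20.556046), [np.float32(0.023), np.float32(0.0439)])
(array([0.37269104, 0.3190081 ], dtype=float32), np.float32(-1.5074692), [np.float32(0.023), np.float32(0.0436)])
(array([0.58354885, 0.06666709]), array([0.58347985, 0.06660601]), 0.030380796432495118)
(array([0.57285518, 0.17616712]), array([0.57259648, 0.17619313]), 0.030431528091430664)
(array([0.56181935, 0.28562136]), array([0.56182623, 0.28561336]), 0.030482913970947267)
0.22002987659810458 5.667599943173144
rest (array([ 0.6292949 , -0.18321651], dtype=float32), np.float32(8.717438), [np.float32(0.1297), np.float32(0.2041)])
```

All sizes and the 110 mm spot spacing check out. Starting with the amber jar into spot1, then checking the placement.

```bash
cat >> h.py <<'E'
from math import *
SY=5.67; SPOT=[np.array([.58355,.06667]),np.array([.57285,.17617]),np.array([.56182,.28562])]
RP=np.array([.6293,-.1832]); RY=8.72
TZ=.163; UP=.36
def wrap(a): return (a+180)%360-180
def plan(pp,py,gp,gy):
    "yaw pair with the same half turn at pick and place, joint 6 moderate"
    best=None
    for k in(0,180):
        j=[]
        for p,y in((pp,py),(gp,gy)):
            q=r.inverse_kinematics([p[0],p[1],.3],[180,0,wrap(y+k)]); j.append(999 if q is None else abs(q[5]))
        if best is None or max(j)<best[0]: best=(max(j),wrap(py+k),wrap(gy+k))
    return best
def down(z,speed=.12,fmax=None):
    "straight down; with fmax stop in small steps on contact"
    p=r.sense()['tcp_pos'].copy()
    p[2]=z; r.servo_line(p,speed=speed)
def move(pp,py,pz,gp,gy,gz,gh,squeeze,up=UP):
    "pick object (pos pp, yaw py, foot height pz), put at gp,gy, foot gz; grip gh above foot"
    b,y0,y1=plan(pp,py,gp,gy)
    r.reach([*pp,up],[180,0,y0]); 
    r.servo_line([*pp,pz+gh+TZ],[180,0,y0],speed=.25); f0=r.sense()['contact_force'][2]
    r.grab(squeeze); s=r.sense(); op=s['opening']
    r.servo_line([*pp,up],[180,0,y0],speed=.3); s=r.sense()
    if s['opening']<.02: print('LOST'); return False
    r.reach([*gp,up],[180,0,y1]); 
    r.servo_line([*gp,gz+gh+TZ+.02],[180,0,y1],speed=.3); r.wait(.2); f1=r.sense()['contact_force']
    r.servo_line([*gp,gz+gh+TZ+.0005],[180,0,y1],speed=.04); f2=r.sense()['contact_force']; o=r.sense()['opening']
    r.let_go(); r.servo_line([*gp,up],[180,0,y1],speed=.3)
    print('j6',round(b),'open',round(op,4),round(o,4),'df',(f2-f1).round(1),'t',round(r.sense()['clock'],1)); return True
E
python3 - <<'E'
from h import *
s=look(.432,.002,.36,'am1'); j=jar(s,.432,.002); print(j)
if move(j[0],j[1],.001,SPOT[1],SY,.008,.050,20):
    s=look(*SPOT[1],.36,'am2'); q=jar(s,*SPOT[1],base=.008); print(q,(q[0]-SPOT[1])*1e3,q[1]-SY)
E
```

```text
(array([0.43194961, 0.00190239]), np.float64(-53.531661875186), 0.027572296142578126, np.float64(0.012279274421894025), np.float64(0.00030375))
j6 82 open 0.0577 0.0574 df [-3.3 -0.8  4.5] t 13.2
(array([0.571703  , 0.17560738]), np.float64(5.534217599983709), 0.02747282600402832, np.float64(0.012247421591273816), np.float64(0.00029424999999999997)) [-1.14700317 -0.56262207] -0.13578240001629105
```

Run:
```python
from h import *
for n,x,y,k in(('pu',.377,-.301,2),('re',.427,-.148,0)):
    s=look(x,y,.36,n+'1'); j=jar(s,x,y); print(n,j)
    if not(.026<j[2]<.030 and .0105<j[3]<.014): break
    if move(j[0],j[1],.001,SPOT[k],SY,.008,.050,20):
        s=look(*SPOT[k],.36,n+'2'); q=jar(s,*SPOT[k],base=.008); print(q,(q[0]-SPOT[k])*1e3,q[1]-SY)
s=look(.40,.235,.40,'ca1')
for x,y in((.421,.154),(.373,.319)): print(carton(s,x,y))
print(r.sense()['clock'])
```

```text
pu (array([ 0.37644328, -0.30238057]), np.float64(22.521324771227693), 0.027628208160400392, np.float64(0.012342484986312586), np.float64(0.00030625))
j6 108 open 0.0575 0.0578 df [-2.7  0.9  7.5] t 24.5
(array([0.56186799, 0.2852417 ]), np.float64(5.127545463737196), 0.027486665725708008, np.float64(0.012285317239861888), np.float64(0.00029475)) [ 0.04798508 -0.37829971] -0.5424545362628042
re (array([ 0.42777868, -0.14688485]), np.float64(109.5101312157531), 0.027529373168945312, np.float64(0.01220535166649979), np.float64(0.00030074999999999996))
j6 88 open 0.0579 0.0578 df [-3.2 -0.5  5.5] t 34.6
(array([0.58327976, 0.06618224]), np.float64(6.017662804945569), 0.027518613815307617, np.float64(0.012147397263137062), np.float64(0.000301)) [-0.2702446  -0.48775864] 0.34766280494556945
(array([0.42117807, 0.15369178], dtype=float32), np.float32(20.556046), [np.float32(0.0231), np.float32(0.044)])
(array([0.37267482, 0.31914553], dtype=float32), np.float32(-2.0453873), [np.float32(0.0235), np.float32(0.0437)])
37.1333
```

```bash
sed -i 's|^    r.servo_line(\[\*gp,gz+gh+TZ+.0005\].*|    for dz in np.arange(.016,-.001,-.004):\n        r.servo_line([*gp,gz+gh+TZ+dz+.0005],[180,0,y1],speed=.05); f2=r.sense()["contact_force"]\n        if f2[2]-f1[2]>18 and dz>.001: print("BLOCKED at",dz,f2-f1); return False\n    o=r.sense()["opening"]|' h.py
cat >> h.py <<'E'
def rv(a): a=radians(a); return np.array([[cos(a),-sin(a)],[sin(a),cos(a)]])
PK=[RP+rv(RY)@[0,-.0575],RP+rv(RY)@[0,.0575]]; BY=np.array([0,.0005])
E
python3 - <<'E'
from h import *
for n,x,y,k in(('c0',.421,.154,1),('c1',.3727,.319,0)):
    s=look(x,y,.36,n); p,a,e=carton(s,x,y); print(n,p,a,e)
    if abs(e[1]-.044)>.0015: break
    if not move(p,a,.001,PK[k]+BY,RY,.006,.034,20): break
s=look(.60,-.18,.38,'rest2')
for k in(0,1):
    q=carton(s,*PK[k],base=.006); print(q,(q[0]-PK[k])*1e3,q[1]-RY)
print(r.sense()['clock'])
cv2.imwrite('pics/rest2o.png',ortho(s,.50,.76,-.32,-.04,.016,.0005,True)[...,::-1])
t=snap('top','top1')
E
```

```text
c0 [0.42147863 0.15430793] 20.224869 [np.float32(0.023), np.float32(0.0441)]
j6 86 open 0.0597 0.0598 df [ 1.  -0.8  3.3] t 45.6
c1 [0.37280887 0.31911874] -2.0825577 [np.float32(0.0229), np.float32(0.0442)]
j6 122 open 0.0599 0.0601 df [ 0.2 -1.3  2.8] t 56.1
(array([ 0.63814571, -0.2405151 ]), np.float64(8.972620381152296), [np.float64(0.023), np.float64(0.0445)]) [ 0.128376   -0.47973946] 0.2526203811522958
(array([ 0.62096102, -0.1264704 ]), np.float64(8.53077249905013), [np.float64(0.0236), np.float64(0.0444)]) [ 0.37835322 -0.10576129] -0.18922750094987073
57.6667
```

View pics/rest2o.png

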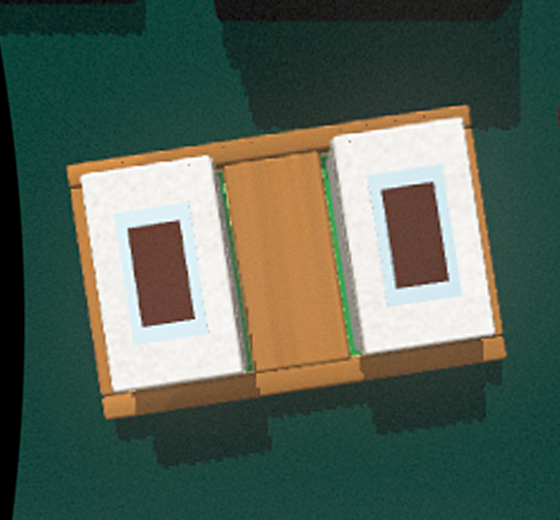

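View pics/top1.png

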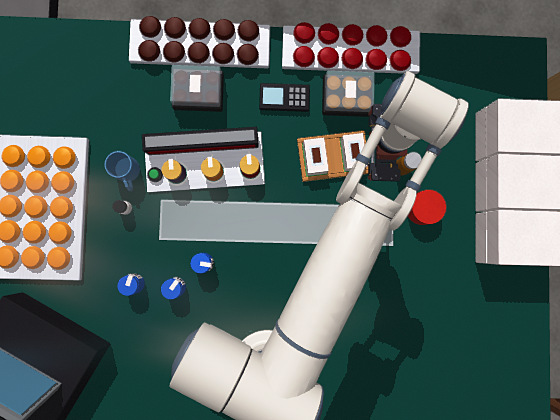

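Both cartons are seated, with the picture heights and angles matching the pockets, and all three lids sit on their spots. Next I'll re-check the jars and cartons, then press the key.

```bash
cat > press.py <<'E'
from h import *
s=look(*SPOT[1],.40,'pre')
ok=True
for k in range(3):
    q=jar(s,*SPOT[k],base=.008); e=(q[0]-SPOT[k])*1e3; a=wrap(q[1]-SY); print(k,e.round(1),round(a,1)); ok&=np.hypot(*e)<3 and abs(a)<3
K=SPOT[1]+rv(SY)@[0,.172]+BY
r.grab(10)
r.reach([*K,.30],[180,0,90+SY])
t=dict(r.snapshot('scene')); print(w2p(t,[[*PK[0],.051],[*PK[1],.051]]).round())
if ok:
    r.servo_line([*K,.052+.182],speed=.2); r.wait(.3); f0=r.sense()['contact_force'][2]
    z=.052; log=[]
    while z>.006:
        z-=.001; r.servo_line([*K,z+.182],speed=.04); r.wait(.05); f=r.sense()['contact_force'][2]-f0; log.append((round(z,3),round(f,1),round(r.sense()['tcp_pos'][2]-.182,4)))
        if f>12: break
    r.wait(.3); print(log[-14:]); c=r.snapshot('scene')
    r.servo_line([*K,.30],speed=.2); r.let_go()
s=look(*SPOT[1],.40,'post')
for k in range(3):
    q=jar(s,*SPOT[k],base=.008); print(k,((q[0]-SPOT[k])*1e3).round(1),round(wrap(q[1]-SY),1))
s=look(.60,-.18,.38,'rest3')
for k in(0,1):
    q=carton(s,*PK[k],base=.006); print(((q[0]-PK[k])*1e3).round(1),q[1]-RY)
print(r.sense()['clock'])
E
python3 press.py
```

```text
0 [-0.9  1.1] -6.6
1 [-1.2 -0.6] 0.0
2 [-0.2 -4.1] 4.8
[[151. 218.]
 [188. 232.]]
0 [0.  1.6] -8.4
1 [-1.2 -0.5] 0.3
2 [-0.2 -4. ] 8.3
[ 0.1 -0.6] 0.16065069290840306
[ 0.3 -0. ] 0.2526183574140628
64.025
```

The outer jars are seen obliquely in that shared view, which skews the fit, so I'll check each one from directly overhead.

```bash
python3 - <<'E'
t=open('press.py').read()
a="""    q=jar(s,*SPOT[k],base=.008); e="""
t=t.replace(a,"    s=look(*SPOT[k],.36,'pre%d'%k)\n"+a)
t=t.replace("    q=jar(s,*SPOT[k],base=.008); print","    s=look(*SPOT[k],.36,'post%d'%k); q=jar(s,*SPOT[k],base=.008); print")
t=t.replace("s=look(*SPOT[1],.40,'pre')\n","").replace("s=look(*SPOT[1],.40,'post')\n","")
open('press.py','w').write(t)
E
python3 press.py
```

```text
0 [-0.3 -0.6] 0.2
1 [-1.1 -0.6] -0.3
2 [ 0.1 -0.5] -0.7
[[151. 218.]
 [188. 232.]]
[(0.035, np.float64(-1.4), np.float64(0.0349)), (0.034, np.float64(0.1), np.float64(0.034)), (0.033, np.float64(-0.2), np.float64(0.0329)), (0.032, np.float64(0.4), np.float64(0.0319)), (0.031, np.float64(-0.8), np.float64(0.0309)), (0.03, np.float64(0.6), np.float64(0.0303)), (0.029, np.float64(1.2), np.float64(0.0292)), (0.028, np.float64(1.1), np.float64(0.0282)), (0.027, np.float64(2.0), np.float64(0.0272)), (0.026, np.float64(2.5), np.float64(0.0262)), (0.025, np.float64(3.4), np.float64(0.0252)), (0.024, np.float64(4.4), np.float64(0.0244)), (0.023, np.float64(7.8), np.float64(0.0243)), (0.022, np.float64(12.5), np.float64(0.0242))]
0 [-0.4 -0.4] 0.2
1 [-1.1 -0.7] 0.0
2 [ 0.1 -0.6] 0.2
[ 0.1 -0.5] 0.2526395282820868
[ 0.4 -0. ] 0.5261196662719083
83.5583
```

The key bottomed out at z = 0.0243 after 6 mm of travel, and the order was in place before and after. Now I'll move everything back to the mat.

Run:
```python
from h import *
for k,g in((1,(.423,-.14)),(0,(.423,-.27))):
    s=look(*PK[k],.36,f'b{k}'); p,a,e=carton(s,*PK[k],base=.006); print(p-PK[k],a,e)
    if abs(e[1]-.044)>.0015 or not move(p,a,.006,np.array(g),0,.001,.034,20): raise SystemExit
for k,g in((0,(.423,0.)),(1,(.423,.12)),(2,(.423,.24))):
    s=look(*SPOT[k],.36,f'bj{k}'); q=jar(s,*SPOT[k],base=.008); print((q[0]-SPOT[k])*1e3,q[1],q[2])
    if np.hypot(*(q[0]-SPOT[k]))>.02 or not move(q[0],SY,.008,np.array(g),0,.001,.05,20): raise SystemExit
r.reach([.235,.552,.405],[180,0,157])
snap('top','top2'); s=snap('scene','scene2'); print(r.sense()['clock'])
```

```text
[ 0.00034951 -0.00021494] 8.455031996327705 [np.float64(0.0231), np.float64(0.0443)]
j6 67 open 0.0598 0.0601 df [-0.7  0.3 -1.1] t 91.5
[ 2.00007856e-05 -1.39995776e-04] 8.130103709351971 [np.float64(0.0232), np.float64(0.0445)]
j6 58 open 0.0598 0.06 df [-0.5  0.3 -1. ] t 100.7
[-0.39979935 -0.46409607] 5.870903214185813 0.027515039443969727
j6 87 open 0.0575 0.0572 df [ 0.4 -1.2 -2. ] t 109.3
[-1.10836411 -0.55771255] 5.540934662307395 0.027499149322509766
j6 82 open 0.0577 0.0573 df [-0.3 -0.1 -1.5] t 117.8
[ 0.07317734 -0.44337845] 5.618215421875319 0.027494226455688477
j6 72 open 0.0577 0.0575 df [-0.3  0.1 -0.2] t 126.6
128.0833
```

View pics/top2.png

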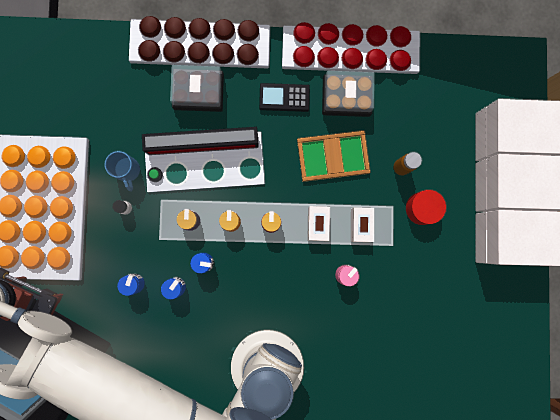

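View pics/scene2.png

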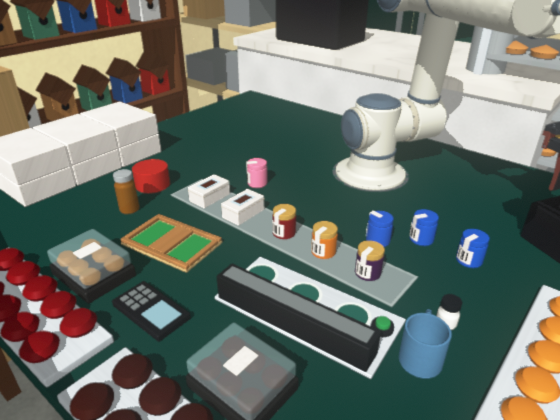

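The three jars (187,220), (229,220), (271,221) and the cartons (319,224), (363,225) stand on the mat. The bystanders look undisturbed.

```bash
python3 -c "
from h import *
print(r.hand_in())"
```

```text
the job is handed in; nothing more can be done
None
```

The job is handed in: all three jars and both cartons were booked in, the green key was pressed fully down and released, and the whole order is back upright on the mat at about 128 s of the 210 s allowed; the hand-in call returned no verdict.

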